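# Unscrew the cap of the tall button jar

### The job

Unscrew the cap of the taller of the two button jars that stand on wooden blocks, turning it counter-clockwise in several twists until it comes free, and set the cap down the right way up near the middle of the plate. Don't wrench it off with force, and don't touch the low jar.

Things in the scene. Friction and masses are not known exactly. Their poses are not given: they have to be found in the camera images.
- cap: Ribbed screw cap of the tall jar, aluminium, 48 mm wide, 33 mm high, 60 g, hollow below; origin at the centre of its lower edge, z up. Right-hand thread: counter-clockwise from above (yaw growing) loosens it. Free after 1.9 to 2.5 rad in all; up to 4 rad does no harm. It rises 3 mm per rad with 1.5 mm of play, so raise the gripper as it turns. It stays put when let go. Grip with 20 to 40 N.
- tall_jar: The taller button jar, fixed: wooden block (86 x 86 x 18 mm) with a glass body 62 mm wide and a threaded neck under the cap. Origin at the centre of the block's underside, on the jar's axis, z up. Above it: glass shoulder 75 mm, lower edge of the closed cap 79 mm (keep the fingertips above 77 mm), top of the neck 100 mm, top of the cap 112 mm. A freed cap must rise 15 mm more to clear the neck.
- low_jar: The lower, wider button jar, fixed on a block of the same size: 72 mm high in all, with a ribbed aluminium cap 68 mm wide. Leave it alone. Origin at the centre of the block's underside. (Left of the jars, beyond y = 0.23, stands a tray of upright papers, 0.26 m high: pass over it.)
- plate: White round plate, 150 mm wide, 14 mm high at the rim, loose on the worktop in front of the jars. Origin at the centre of its underside; its flat middle, where the cap goes, is 5 mm above the origin.
Mind the look-alikes: they are no part of the job. What is shaped like the cap but green or red is not meant.

How it is judged:
By the outcome, as a careful person would: the job done as asked, in the order asked, and still so for the second after the job is handed in, with the robot touching nothing.
It also fails if it takes over 58 s, if anything falls off the work surface, if the arm or the gripper's body presses on something with over 40 N, if the wrist force passes 120 N, or if a joint passes its speed limit or range.

### The arm

A 7-joint arm with a two-finger parallel gripper is mounted at the origin on a cart in front of the work surface, level with it; the furniture and walls round the work are solid. World frame = base frame: x ahead of the robot, y to its left, z up, the work surface at z = 0. Lengths are in m, angles in degrees, forces in N, time in s.
With the tool pointing down it reaches from about 0.425 to 0.875 m from the base axis. Payload 4.7 kg.
Tool frame: the origin (TCP) lies midway between the tips of the shut fingers; the grasp point (between the pads) lies 19 mm behind it; z points along the fingers, y is the line along which they close (so a half turn about z gives the same grasp; the last joint's range is limited). The gripper opens to 87 mm and grips with 3 to 60 N. Pads are 19 mm wide; open, the fingers measure 117 mm over their backs; the gripper's body (75 mm by 190 mm) begins 51 mm behind the grasp point.
Start: joints at [77.069, 18.392, -4.016, 83.108, 1.295, 78.541, -3.26], TCP at [0.154, -0.631, 0.183] pointing down, gripper open.
Joint ranges: [-163.93, 163.93], [-17.29, 119.83], [-79.2, 71.16], [3.27, 140.29], [-89.18, 269.18], [5.43, 117.66], [-154.24, 154.24]. Speed limits (degrees/s): [147.25, 147.25, 180, 180, 180, 180, 180].

### API

Orientations are given as [roll, pitch, yaw] about the fixed x, y, z axes, in that order (R = Rz(yaw) Ry(pitch) Rx(roll)).
In Python, from cell import env gives the robot as it stands.
- The arm moves only by the tool step_arm, never from a script. Its argument "moves" is a list of rows, each an object with "dp": the shift along the tool's x, y, z in mm, a list of three; "dr": the turn, a rotation vector about the tool's x, y, z in rad, a list of three; "fingers": the closure, from 0 (fully open) to 1 (shut). In form: [{"dp": [dx, dy, dz], "dr": [ax, ay, az], "fingers": fingers}, ...]. A call has exactly 5 rows; each row shifts and turns the commanded pose from where the row before left it, along the tool's axes as they then stand; what a row does not reach is not made up. A row lasts 1/8 s, in which the tool goes at most 62.5 mm and 10.7 degrees, less where a joint would pass 70% of its speed; a pose out of reach is approached as far as the arm can. A call with a gripper value outside its range is refused whole. The fingers move at their own pace and stop on an object; "squeeze" is the grip in N (left out, the last holds). Time passes only in rows, so rows that do not move let the fingers close, or fill a call up. It gives the time, the measured TCP pose, the force, the opening and the grip force at its end, in the units of the state.
- env.get_obs(): the state, without advancing time (a new reading comes with each control period).
- env.read_camera(name): name is "scene" or "side" or "wrist"; returns the picture (420x560x3 uint8, red, green, blue); there is no depth.
- env.camera_model(name): a dict with "fx", "fy", "cx", "cy" (pixels), "R" (3x3) and "t" (3): a world point X has camera coordinates R X + t. Camera axes: x right, y down, z forward; pixel columns grow to the right and rows downward; lengths in m; the calibration is good to about 2 mm. A picture is of the moment at which its call begins: read the wrist's pose just before it. camera_model takes no time and is no camera call; for the wrist camera it gives the pose at the moment of the call.
- env.sign_off(): hands the job in; it is judged then, once.
The state is a dict: "time_s": time; "qpos": joint angles; "joint_velocities": joint speeds; "effort": joint torques, N m; "tool_pos": TCP position; "tool_rot": TCP orientation; "force": force on the tool from outside, world axes, zero at the start; "wrist_torque": the same for the moment, N m; "grip_width": finger opening in m; "grasp_force": force on a finger pad.
Only numpy, scipy, OpenCV 4.12 (cv2) and the standard library are available. Lean on these libraries where they do the work, as an engineer would, in place of code of your own. Each camera call takes 0.05 s, during which the arm holds its last target. There are 200 camera calls.

## Working session

There is one attempt and no reset: what is moved stays moved. The work goes in short steps, Python scripts to look and compute and a tool call to move; the robot and the scene stay as the last step left them, time stands still between calls to the robot, and variables do not carry over. Pictures are saved under pics/ and viewed, at most 10 in all, crops included, and the job is handed in when it is done.

Besides the shell and the picture viewer there is one more tool, called after "Emit:" as a command line: name --argument value ..., lists and objects as JSON in quotes. step_arm: Moves the arm, as the interface text tells. Its arguments: {"type":"object","properties":{"moves":{"type":"array","items":{"type":"object","properties":{"dp":{"type":"array","items":{"type":"number"}},"dr":{"type":"array","items":{"type":"number"}},"fingers":{"type":"number"}}}},"squeeze":{"type":"number"}},"required":["moves"]}

```bash
mkdir -p pics; ls; python3 - <<'E'
from cell import env
import cv2, numpy as np
o=env.get_obs();print({k:np.round(v,3).tolist() for k,v in o.items()})
for n in("scene","side"):
    m=env.camera_model(n);print(n,m['fx'],m['cx'],m['cy'],np.round(m['R'],3).tolist(),np.round(m['t'],3), 'pos',np.round(-m['R'].T@m['t'],3))
    cv2.imwrite(f"pics/{n}0.png",env.read_camera(n)[:,:,::-1])
E
```

```text
pics
{'time_s': 0.0, 'qpos': [77.069, 18.439, -4.017, 83.175, 1.293, 78.541, -3.261], 'joint_velocities': [-0.017, 0.036, -0.036, 0.078, -0.095, 0.036, -0.066], 'effort': [-0.0, -49.129, -0.404, -31.253, -0.064, 0.044, 0.0], 'tool_pos': [0.154, -0.631, 0.182], 'tool_rot': [-179.889, 0.004, 13.741], 'force': [-0.554, 0.369, 0.763], 'wrist_torque': [-0.028, 0.002, -0.007], 'grasp_force': 0.0, 'grip_width': 0.087}
scene 423.6741161903555 269.59021863585696 214.78918179182273 [[0.658, -0.753, 0.003], [-0.412, -0.363, -0.836], [0.63, 0.549, -0.549]] [-0.375  0.317  0.505] pos [ 0.059 -0.444  0.543]
side 415.2686016314623 281.85755466047954 215.29752769443684 [[-0.959, -0.284, 0.018], [-0.147, 0.44, -0.886], [0.244, -0.852, -0.464]] [0.562 0.171 0.766] pos [0.378 0.737 0.496]
```

View pics/scene0.png

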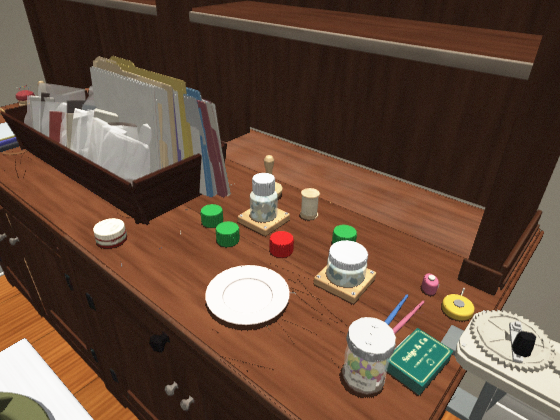

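View pics/side0.png

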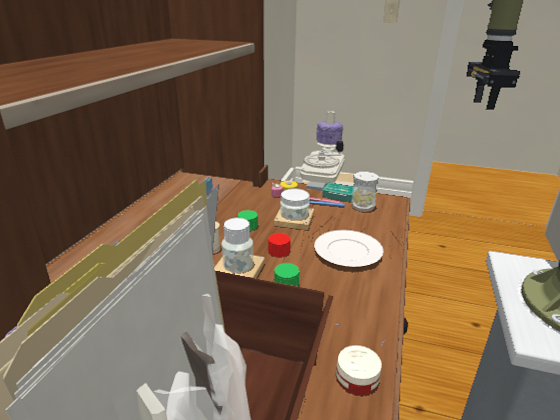

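Scene view: the tall jar's cap is at about (263,185), the low jar at (347,262) and the plate at (247,296). Side view: the tall cap is at (236,231) and the plate at (348,249). Green and red caps stand around them.

```bash
cat > h.py <<'E'
from cell import env
import numpy as np, cv2
def ray(m,u,v):
    d=m['R'].T@np.array([(u-m['cx'])/m['fx'],(v-m['cy'])/m['fy'],1]); return -m['R'].T@m['t'],d/np.linalg.norm(d)
def plane(m,u,v,z):
    c,d=ray(m,u,v); return c+d*(z-c[2])/d[2]
def tri(obs):
    A=np.zeros((3,3));b=np.zeros(3);rs=[ray(*o) for o in obs]
    for c,d in rs: P=np.eye(3)-np.outer(d,d);A+=P;b+=P@c
    X=np.linalg.solve(A,b); return X,[np.linalg.norm((np.eye(3)-np.outer(d,d))@(X-c)) for c,d in rs]
def proj(m,X):
    p=m['R']@np.asarray(X)+m['t']; return np.array([m['fx']*p[0]/p[2]+m['cx'],m['fy']*p[1]/p[2]+m['cy']])
E
python3 - <<'E'
from h import *
S,D=env.camera_model('scene'),env.camera_model('side')
for n,a,b in(('captop',(263.5,180),(236.5,225)),('capbot',(263,196),(237,240)),('plate',(247.5,295),(348,248)),('low',(348,251),(295,197))):
    X,e=tri([(S,*a),(D,*b)]);print(n,X.round(4),np.round(e,4))
a=cv2.imread('pics/scene0.png');b=cv2.imread('pics/side0.png')
for n,im,m,(x,y,w,h) in(('scene',a,S,(200,230,100,100)),('side',b,D,(305,225,85,50))):
    hsv=cv2.cvtColor(im,cv2.COLOR_BGR2HSV);k=((hsv[...,1]<60)&(hsv[...,2]>110)).astype(np.uint8)
    k2=np.zeros_like(k);k2[y:y+h,x:x+w]=k[y:y+h,x:x+w]
    c=max(cv2.findContours(k2,0,1)[0],key=cv2.contourArea)
    P=np.array([plane(m,*p[0],.012) for p in cv2.convexHull(c)])[:,:2]
    print(n,cv2.fitEllipse(c),cv2.minEnclosingCircle(P.astype(np.float32)))
c=cv2.resize(a[160:245,220:320],None,fx=4,fy=4,interpolation=2);d=cv2.resize(b[210:295,190:290],None,fx=4,fy=4,interpolation=2)
cv2.imwrite('pics/crop.png',np.hstack([c,d]))
E
```

```text
captop [0.6526 0.0904 0.1083] [0.0002 0.0002]
capbot [0.6516 0.0892 0.0719] [0.0028 0.0028]
plate [ 0.4499 -0.0526  0.0106] [0.0004 0.0004]
low [ 0.6026 -0.1552  0.0693] [0.0033 0.0033]
scene ((247.03903198242188, 294.64251708984375), (58.831031799316406, 83.17132568359375), 86.70793151855469) ((0.4534042775630951, -0.048433851450681686), 0.07574425637722015)
side ((348.42401123046875, 247.8724365234375), (35.41362380981445, 69.05801391601562), 97.08161926269531) ((0.4506922662258148, -0.05729113146662712), 0.07683045417070389)
```

View pics/crop.png

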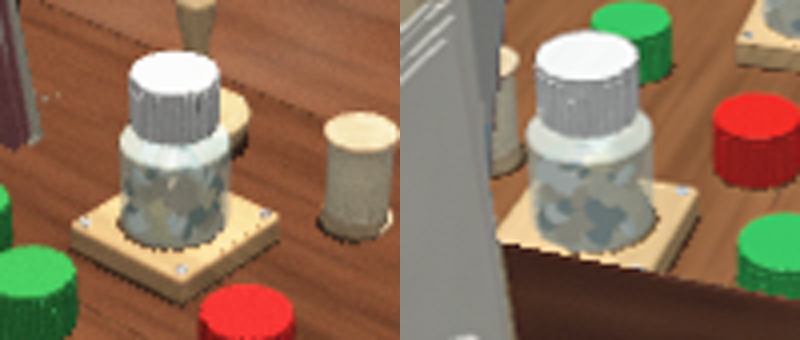

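The crop shows the tall cap's top face centred at scene (263.8,178.3) and side (236.5,223.8). The wooden mushroom and the spool stand behind and to the right of it.

```bash
python3 - <<'E'
from h import *
S,D=env.camera_model('scene'),env.camera_model('side')
for n,a,b in(('captop',(263.75,178.25),(236.5,223.75)),('shelf R end low',(533,68),(255,50)),('winder dish',(520,325),(322,158)),('black knob',(525,343),(340,146)),('can top',(371,338),(365,178))):
    X,e=tri([(S,*a),(D,*b)]);print(n,X.round(4),np.round(e,4))
print('mushroom top if over x', [plane(S,269,158,z).round(3).tolist() for z in(.05,.1,.15,.2)])
print('mushroom base', plane(S,278,190,.02))
E
```

```text
captop [0.6529 0.0904 0.1117] [0.0005 0.0005]
shelf R end low [ 0.7609 -0.3209  0.3845] [0.0059 0.0059]
winder dish [ 0.5973 -0.4368  0.0801] [0.0095 0.0095]
black knob [ 0.5436 -0.4517  0.1118] [0.0015 0.0015]
can top [ 0.4477 -0.2911  0.0838] [0.0004 0.0004]
mushroom top if over x [[0.832, 0.232, 0.05], [0.754, 0.164, 0.1], [0.676, 0.095, 0.15], [0.597, 0.027, 0.2]]
mushroom base [0.75795113 0.13744891 0.02      ]
```

Emit:
step_arm --moves '[{"dp": [0, 0, -40], "dr": [0, 0, 0], "fingers": 0}, {"dp": [0, 0, -40], "dr": [0, 0, 0], "fingers": 0}, {"dp": [0, 0, -40], "dr": [0, 0, 0], "fingers": 0}, {"dp": [0, 0, 0], "dr": [0, 0, 0], "fingers": 0}, {"dp": [0, 0, 0], "dr": [0, 0, 0], "fingers": 0}]' --squeeze 28

```text
time_s: 0.72
tool_pos: [0.1543, -0.631, 0.302]
tool_rot: [-179.9, 0.0, 13.7]
force: [0.3, 0.2, -0.5]
grip_width: 0.0871
grasp_force: 0.0
```

Emit:
step_arm --moves '[{"dp": [45, -32, 0], "dr": [0, 0, 0], "fingers": 0}, {"dp": [45, -32, 0], "dr": [0, 0, 0], "fingers": 0}, {"dp": [45, -32, 0], "dr": [0, 0, 0], "fingers": 0}, {"dp": [45, -32, 0], "dr": [0, 0, 0], "fingers": 0}, {"dp": [45, -32, 0], "dr": [0, 0, 0], "fingers": 0}]'

```text
time_s: 1.35
tool_pos: [0.3353, -0.4203, 0.3011]
tool_rot: [-179.8, 0.1, 13.7]
force: [0.9, 0.3, 0.8]
grip_width: 0.0871
grasp_force: 0.0
```

Emit:
step_arm --moves '[{"dp": [36, -49, 0], "dr": [0, 0, 0], "fingers": 0}, {"dp": [36, -49, 0], "dr": [0, 0, 0], "fingers": 0}, {"dp": [36, -49, 0], "dr": [0, 0, 0], "fingers": 0}, {"dp": [36, -49, 0], "dr": [0, 0, 0], "fingers": 0}, {"dp": [36, -49, 0], "dr": [0, 0, 0], "fingers": 0}]'

```text
time_s: 1.98
tool_pos: [0.4511, -0.1398, 0.3013]
tool_rot: [-179.9, 0.1, 13.7]
force: [0.9, -0.3, -0.1]
grip_width: 0.0874
grasp_force: 0.0
```

```bash
python3 - <<'E'
from h import *
o=env.get_obs();print({k:np.round(o[k],3).tolist() for k in('qpos','tool_pos','tool_rot','force')})
m=env.camera_model('wrist');print(np.round(-m['R'].T@m['t'],3),m['R'].round(2).tolist(),m['fx'])
for p in([.6529,.0904,.112],[.452,-.053,.01]): print(proj(m,p))
E
```

```text
{'qpos': [47.264, -4.537, -30.825, 94.658, -2.319, 89.388, -59.731], 'tool_pos': [0.451, -0.14, 0.301], 'tool_rot': [-179.93, 0.129, 13.72], 'force': [0.91, -0.316, -0.116]}
[ 0.533 -0.121  0.503] [[0.24, -0.97, -0.0], [-0.93, -0.23, 0.3], [-0.3, -0.07, -0.95]] 345.2848612021202
[ 89.04368328 -87.27149202]
[218.27174231 146.40546308]
```

Emit:
step_arm --moves '[{"dp": [0, 0, 0], "dr": [0, 0, -0.158], "fingers": 0}, {"dp": [0, 0, 0], "dr": [0, 0, -0.158], "fingers": 0}, {"dp": [0, 0, 0], "dr": [0, 0, -0.158], "fingers": 0}, {"dp": [0, 0, 0], "dr": [0, 0, -0.158], "fingers": 0}, {"dp": [0, 0, 0], "dr": [0, 0, -0.158], "fingers": 0}]'

```text
time_s: 2.6
tool_pos: [0.4506, -0.1416, 0.3011]
tool_rot: [-179.8, 0.0, 59.3]
force: [0.8, 0.5, -0.4]
grip_width: 0.0868
grasp_force: 0.0
```

Emit:
step_arm --moves '[{"dp": [0, 0, 0], "dr": [0, 0, -0.158], "fingers": 0}, {"dp": [0, 0, 0], "dr": [0, 0, -0.158], "fingers": 0}, {"dp": [0, 0, 0], "dr": [0, 0, -0.158], "fingers": 0}, {"dp": [0, 0, 0], "dr": [0, 0, -0.158], "fingers": 0}, {"dp": [0, 0, 0], "dr": [0, 0, -0.158], "fingers": 0}]'

```text
time_s: 3.22
tool_pos: [0.4506, -0.1416, 0.3011]
tool_rot: [-179.8, -0.1, 104.6]
force: [0.6, 0.2, -0.4]
grip_width: 0.0871
grasp_force: 0.0
```

Emit:
step_arm --moves '[{"dp": [0, 0, 0], "dr": [0, 0, -0.158], "fingers": 0}, {"dp": [0, 0, 0], "dr": [0, 0, -0.158], "fingers": 0}, {"dp": [0, 0, 0], "dr": [0, 0, -0.158], "fingers": 0}, {"dp": [0, 0, 0], "dr": [0, 0, -0.158], "fingers": 0}, {"dp": [0, 0, 0], "dr": [0, 0, -0.158], "fingers": 0}]'

```text
time_s: 3.85
tool_pos: [0.4506, -0.1416, 0.3011]
tool_rot: [-180.0, -0.2, 149.8]
force: [0.2, 1.2, 0.1]
grip_width: 0.0871
grasp_force: 0.0
```

```bash
cat >> h.py <<'E'
from scipy.spatial.transform import Rotation as Ro
def to(X):
    "shift to world point X in tool axes, mm"
    o=env.get_obs();R=Ro.from_euler('xyz',o['tool_rot'],degrees=True)
    print('pos',np.round(o['tool_pos'],4),'rot',np.round(o['tool_rot'],2),'q',np.round(o['qpos'],1),'F',np.round(o['force'],1),'w',round(o['grip_width'],4),'g',round(o['grasp_force'],1))
    return (R.inv().apply(np.array(X)-o['tool_pos'])*1000).round(1), (R.inv().apply([0,0,1])).round(4)
def snap(n,name):
    m=env.camera_model(n);im=env.read_camera(n)[:,:,::-1].copy();cv2.imwrite(f'pics/{name}.png',im);return m,im
E
python3 - <<'E'
from h import *
m,im=snap('wrist','w1')
print(proj(m,[.6529,.0904,.112]),proj(m,[.452,-.053,.01]))
print(to([.6529,.0904,.22]))
E
```

```text
[529.47969386 224.1509339 ] [333.74815695 130.96722755]
pos [ 0.4506 -0.1416  0.3011] rot [-179.97   -0.19  150.09] q [ 41.5  -4.4 -25.3  94.8  -1.9  89.4  76.4] F [-0.   0.2 -0.6] w 0.0867 g 0.0
(array([-59.9, 302.1,  80.7]), array([ 3.3e-03, -6.0e-04, -1.0e+00]))
```

View pics/w1.png

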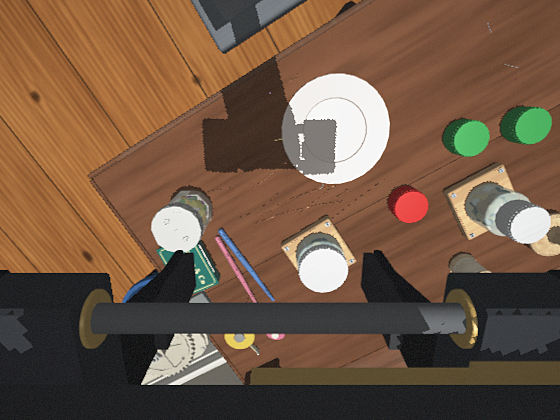

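The wrist view agrees with the estimates: cap top at (529,224), as predicted, and plate centre at about (335,129).

Emit:
step_arm --moves '[{"dp": [-12, 60, 0], "dr": [0, 0, 0], "fingers": 0}, {"dp": [-12, 60, 0], "dr": [0, 0, 0], "fingers": 0}, {"dp": [-12, 60, 0], "dr": [0, 0, 0], "fingers": 0}, {"dp": [-12, 60, 0], "dr": [0, 0, 0], "fingers": 0}, {"dp": [-12, 60, 0], "dr": [0, 0, 0], "fingers": 0}]'

```text
time_s: 4.53
tool_pos: [0.6561, 0.0872, 0.3013]
tool_rot: [-179.9, -0.1, 149.3]
force: [0.8, 0.0, 0.4]
grip_width: 0.087
grasp_force: 0.0
```

```bash
python3 - <<'E'
from h import *
m,im=snap('wrist','w2')
print(proj(m,[.6529,.0904,.112]),proj(m,[.452,-.053,.01]))
hsv=cv2.cvtColor(im,cv2.COLOR_BGR2HSV);k=((hsv[...,1]<40)&(hsv[...,2]>200)).astype(np.uint8)
for c in cv2.findContours(k,0,1)[0]:
    if cv2.contourArea(c)>300:
        (u,v),r=cv2.minEnclosingCircle(c);print(round(u,1),round(v,1),round(r,1),cv2.contourArea(c),plane(m,u,v,.112).round(4))
print(to([.6529,.0904,.093]))
E
```

```text
[279.70780265 172.37738671] [111.69763214  84.2566261 ]
100.5 228.5 27.0 1774.0 [ 0.6016 -0.1313  0.112 ]
109.0 82.0 62.2 8025.5 [ 0.4762 -0.0164  0.112 ]
pos [0.6584 0.0968 0.2971] rot [179.73  -0.48 149.89] q [ 16.4  23.4 -39.1  68.1  14.   93.4  40.4] F [ 0.5  3.  -2.7] w 0.0871 g 0.0
(array([-2.000e-01, -9.300e+00,  2.041e+02]), array([ 0.0083,  0.0047, -1.    ]))
```

View pics/w2.png

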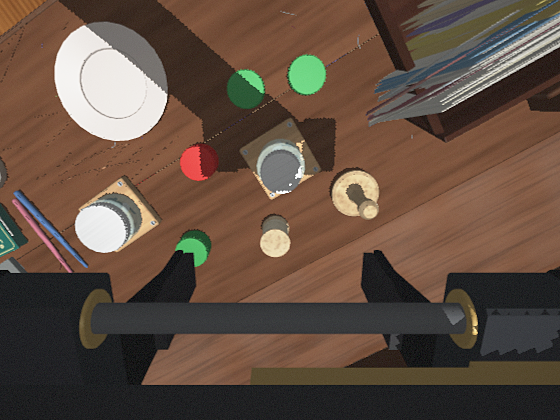

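The cap is now in the gripper's shadow at about (281,171), where the estimate puts it. I'll let the arm settle before measuring again.

Emit:
step_arm --moves '[{"dp": [0, 0, 15], "dr": [0, 0, 0], "fingers": 0}, {"dp": [0, 0, 15], "dr": [0, 0, 0], "fingers": 0}, {"dp": [0, 0, 15], "dr": [0, 0, 0], "fingers": 0}, {"dp": [0, 0, 0], "dr": [0, 0, 0], "fingers": 0}, {"dp": [0, 0, 0], "dr": [0, 0, 0], "fingers": 0}]'

```text
time_s: 5.2
tool_pos: [0.6554, 0.0855, 0.2589]
tool_rot: [180.0, 0.1, 149.5]
force: [-0.3, -0.2, 0.0]
grip_width: 0.0869
grasp_force: 0.0
```

```bash
python3 - <<'E'
from h import *
m,im=snap('wrist','w3')
p=proj(m,[.6529,.0904,.112]);print(p)
print(to([.6529,.0904,.093]))
x,y=np.round(p).astype(int)
cr=cv2.resize(im[y-50:y+50,x-50:x+50],None,fx=5,fy=5,interpolation=2)
for r in range(0,500,50): cv2.line(cr,(r,0),(r,6),(0,255,255),1);cv2.line(cr,(0,r),(6,r),(0,255,255),1)
cv2.imwrite('pics/w3c.png',cr);print(x-50,y-50)
E
```

```text
[281.2951148  179.86483541]
pos [0.6556 0.0859 0.2591] rot [1.7997e+02 9.0000e-02 1.4948e+02] q [ 17.9  22.6 -38.7  73.3  14.   88.6  40.6] F [ 0.7  1.  -0.3] w 0.0869 g 0.0
(array([  4.9,   2.4, 166.1]), array([-1.6e-03,  6.0e-04, -1.0e+00]))
231 130
```

View pics/w3c.png

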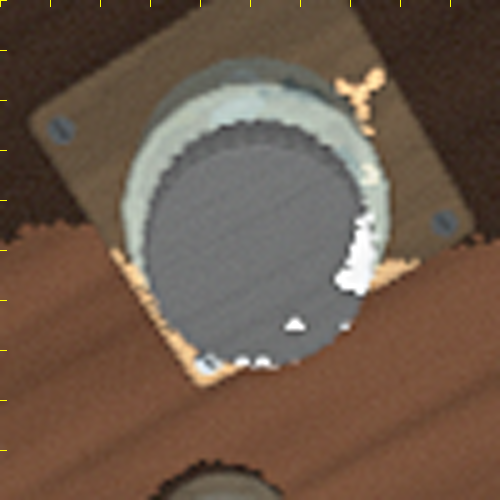

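The crop shows the cap's top disc centred at pixel (282.2,181.2), about 1 mm from the two-view estimate.

```bash
python3 - <<'E'
from h import *
m=env.camera_model('wrist');S,D=env.camera_model('scene'),env.camera_model('side')
print(plane(m,282.2,181.2,.112),tri([(S,263.75,178.25),(D,236.5,223.75),(m,282.2,181.2)]))
X=tri([(S,263.75,178.25),(D,236.5,223.75),(m,282.2,181.2)])[0];X[2]=.083
print(to(X))
E
```

```text
[0.65488495 0.09084501 0.112     ] (array([0.65374992, 0.09067105, 0.11159931]), [np.float64(0.00017195612645583142), np.float64(0.0012119312245952804), np.float64(0.0012025142078935392)])
pos [0.6556 0.0859 0.2591] rot [1.7997e+02 9.0000e-02 1.4948e+02] q [ 17.9  22.6 -38.7  73.3  14.   88.6  40.6] F [ 0.7  1.  -0.3] w 0.0869 g 0.0
(array([  4.3,   3.1, 176.1]), array([-1.6e-03,  6.0e-04, -1.0e+00]))
```

Emit:
step_arm --moves '[{"dp": [1, 0.8, 30], "dr": [0, 0, 0], "fingers": 0}, {"dp": [1, 0.8, 30], "dr": [0, 0, 0], "fingers": 0}, {"dp": [1, 0.7, 30], "dr": [0, 0, 0], "fingers": 0}, {"dp": [1, 0.7, 30], "dr": [0, 0, 0], "fingers": 0}, {"dp": [0, 0, 0], "dr": [0, 0, 0], "fingers": 0}]'

```text
time_s: 5.88
tool_pos: [0.6521, 0.0904, 0.1363]
tool_rot: [-179.9, -0.2, 149.5]
force: [0.1, 0.1, 0.6]
grip_width: 0.0866
grasp_force: 0.0
```

```bash
python3 - <<'E'
from h import *
print(to([.6537,.0907,.083]))
E
```

```text
pos [0.6521 0.0904 0.1363] rot [-1.7986e+02 -1.6000e-01  1.4953e+02] q [ 18.1  25.4 -37.9  84.1  15.7  76.1  38.6] F [0.1 0.1 0.6] w 0.0866 g 0.0
(array([-1.4,  1.2, 53.3]), array([ 0.0028, -0.0024, -1.    ]))
```

Emit:
step_arm --moves '[{"dp": [-1, 0.5, 18], "dr": [0, 0, 0], "fingers": 0}, {"dp": [0, 0.5, 18], "dr": [0, 0, 0], "fingers": 0}, {"dp": [0, 0, 16.5], "dr": [0, 0, 0], "fingers": 0}, {"dp": [0, 0, 0], "dr": [0, 0, 0], "fingers": 0.2}, {"dp": [0, 0, 0], "dr": [0, 0, 0], "fingers": 0.3}]'

```text
time_s: 6.5
tool_pos: [0.6551, 0.0914, 0.0858]
tool_rot: [180.0, 0.0, 149.5]
force: [0.4, -0.1, 0.2]
grip_width: 0.0744
grasp_force: 0.0
```

Emit:
step_arm --moves '[{"dp": [0, 0, 0], "dr": [0, 0, 0], "fingers": 0.4}, {"dp": [0, 0, 0], "dr": [0, 0, 0], "fingers": 0.45}, {"dp": [0, 0, 0], "dr": [0, 0, 0], "fingers": 0.6}, {"dp": [0, 0, 0], "dr": [0, 0, 0], "fingers": 1}, {"dp": [0, 0, 0], "dr": [0, 0, 0], "fingers": 1}]' --squeeze 30

```text
time_s: 7.12
tool_pos: [0.6548, 0.0913, 0.0855]
tool_rot: [-180.0, 0.0, 149.5]
force: [0.2, -0.4, -0.5]
grip_width: 0.026
grasp_force: 0.0
```

```bash
python3 - <<'E'
from h import *
print(to([.6537,.0907,.083]),env.get_obs()['wrist_torque'])
E
```

```text
pos [0.6548 0.0913 0.0855] rot [-179.99    0.    149.53] q [ 17.6  27.7 -37.2  87.2  17.3  71.   37.5] F [ 0.2 -0.4 -0.5] w 0.026 g 0.0
(array([ 0.7, -1.1,  2.5]), array([-0.e+00, -1.e-04, -1.e+00])) [ 0.05543187 -0.18033014  0.00737759]
```

```bash
python3 - <<'E'
from h import *
m,im=snap('scene','s4');m2,i2=snap('side','d4');m3,i3=snap('wrist','w4')
p=proj(m,[.654,.091,.1]).astype(int);q=proj(m2,[.654,.091,.1]).astype(int)
f=lambda i,p:cv2.resize(i[max(p[1]-60,0):p[1]+60,p[0]-50:p[0]+50],(400,480))
cv2.imwrite('pics/v4.png',np.hstack([f(im,p),f(i2,q)]));print(to([.6537,.0907,.083]))
E
```

```text
pos [0.6548 0.0913 0.0855] rot [-179.99   -0.    149.53] q [ 17.6  27.7 -37.2  87.2  17.3  71.   37.5] F [ 0.6 -0.7  0.2] w 0.0135 g 0.0
(array([ 0.7, -1.1,  2.5]), array([ 0.e+00, -1.e-04, -1.e+00]))
```

View pics/v4.png

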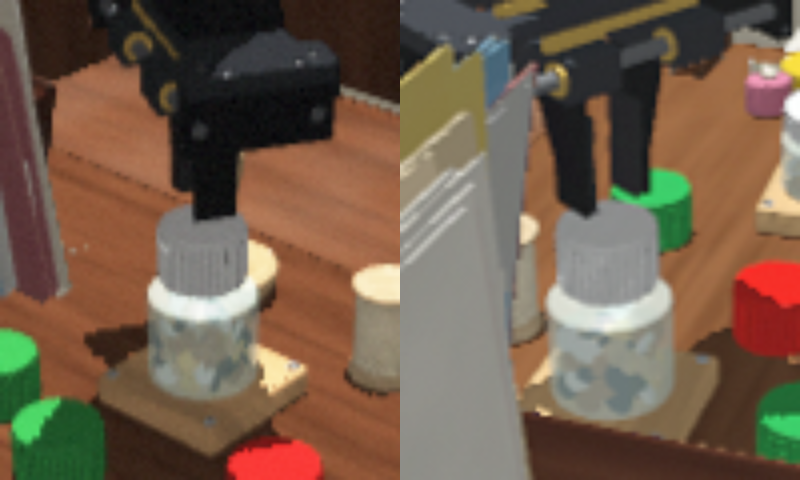

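The fingers close just above the cap, not round it. I'll check the real tip height against the TCP reading.

```bash
python3 - <<'E'
from h import *
S,D,W=[env.camera_model(n) for n in('scene','side','wrist')]
p=proj(S,[.654,.091,.1]).astype(int);q=proj(D,[.654,.091,.1]).astype(int)
print(p,q)
c=lambda o,x,y:(o[0]-50+x/4,o[1]-60+y/4)
print('cap',tri([(S,*c(p,203,218)),(D,*c(q,207,225))]))
# near-finger tip in scene (215,219) vs each side tip
for t in((182,213),(240,193),(211,203)): print(tri([(S,*c(p,215,218)),(D,*c(q,*t))]))
o=env.get_obs();R=Ro.from_euler('xyz',o['tool_rot'],degrees=True)
for y in(-.013,.013): 
  X=o['tool_pos']+R.apply([0,y,0]);print('expected tip',X,(proj(S,X)-p+[50,60])*4,(proj(D,X)-q+[50,60])*4)
E
```

```text
[263 182] [235 228]
cap (array([0.65297366, 0.09204288, 0.11336305]), [np.float64(0.0025674371662046313), np.float64(0.0025674371662046318)])
(array([0.66403437, 0.09030849, 0.11336292]), [np.float64(0.0014669066543025776), np.float64(0.001466906654302654)])
(array([0.64268839, 0.07442127, 0.12364355]), [np.float64(0.0026381915204867603), np.float64(0.0026381915204868166)])
(array([0.65339003, 0.08237498, 0.11848628]), [np.float64(0.0005807778118358543), np.float64(0.0005807778118360035)])
expected tip [0.64823437 0.08008633 0.08548721] [211.30127803 278.04186292] [223.91932726 260.77636627]
expected tip [0.66141733 0.10249636 0.08548381] [196.72689782 255.4259701 ] [181.21444971 278.63892074]
```

View pics/w4.png

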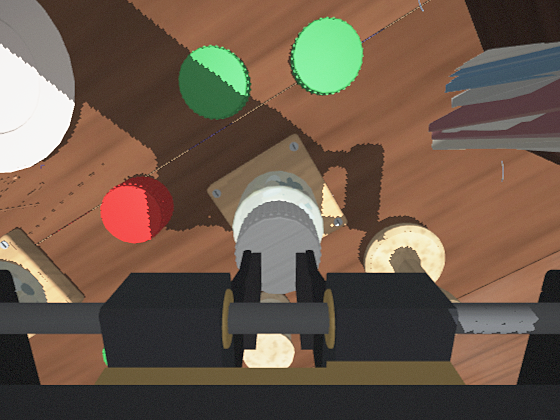

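```bash
python3 - <<'E'
from h import *
W=env.camera_model('wrist');o=env.get_obs();R=Ro.from_euler('xyz',o['tool_rot'],degrees=True)
print('cap',proj(W,[.6537,.0907,.112]),'rim r px',[proj(W,np.array([.6537,.0907,.112])+R.apply(d)) for d in([.024,0,0],[-.024,0,0],[0,.024,0],[0,-.024,0])])
for z in(0,-.015,-.03,-.04):
  print(z,[proj(W,o['tool_pos']+R.apply([0,y,z])).round(1).tolist() for y in(-.01,.01)])
print(to([.6537,.0907,.083]))
E
```

```text
cap [277.16928766 255.43616165] rim r px [array([277.14280124, 214.56929844]), array([277.19384374, 293.32464535]), array([320.22282389, 255.43148546]), array([234.10902249, 255.44083857])]
0 [[263.1, 238.4], [294.8, 238.4]]
-0.015 [[262.1, 248.1], [296.0, 248.1]]
-0.03 [[260.9, 259.3], [297.4, 259.3]]
-0.04 [[260.0, 267.7], [298.4, 267.7]]
pos [0.6548 0.0913 0.0855] rot [-179.99   -0.    149.53] q [ 17.6  27.7 -37.2  87.2  17.3  71.   37.5] F [ 0.6 -0.7  0.2] w 0.0135 g 0.0
(array([ 0.7, -1.1,  2.5]), array([ 0.e+00, -1.e-04, -1.e+00]))
```

All three cameras put the finger tips about 36 mm above the reported TCP, with no sideways shift. I'll open and go down that much further, watching the force.

Emit:
step_arm --moves '[{"dp": [0, 0, 0], "dr": [0, 0, 0], "fingers": 0}, {"dp": [0, 0, 0], "dr": [0, 0, 0], "fingers": 0}, {"dp": [0, 0, 0], "dr": [0, 0, 0], "fingers": 0}, {"dp": [0, 0, 0], "dr": [0, 0, 0], "fingers": 0}, {"dp": [0, 0, 0], "dr": [0, 0, 0], "fingers": 0}]'

```text
time_s: 7.9
tool_pos: [0.6548, 0.0913, 0.0855]
tool_rot: [-180.0, -0.0, 149.5]
force: [0.1, 0.2, 0.0]
grip_width: 0.0559
grasp_force: 0.0
```

Emit:
step_arm --moves '[{"dp": [0, 0, 0], "dr": [0, 0, 0], "fingers": 0}, {"dp": [0, 0, 0], "dr": [0, 0, 0], "fingers": 0}, {"dp": [0, 0, 0], "dr": [0, 0, 0], "fingers": 0}, {"dp": [0, 0, 0], "dr": [0, 0, 0], "fingers": 0}, {"dp": [0, 0, 0], "dr": [0, 0, 0], "fingers": 0}]'

```text
time_s: 8.52
tool_pos: [0.6548, 0.0913, 0.0855]
tool_rot: [-180.0, 0.0, 149.5]
force: [-0.7, 0.4, -0.6]
grip_width: 0.0865
grasp_force: 0.0
```

Emit:
step_arm --moves '[{"dp": [0, 0, 6], "dr": [0, 0, 0], "fingers": 0}, {"dp": [0.5, -0.5, 6], "dr": [0, 0, 0], "fingers": 0}, {"dp": [0, -0.5, 6], "dr": [0, 0, 0], "fingers": 0}, {"dp": [0, 0, 0], "dr": [0, 0, 0], "fingers": 0}, {"dp": [0, 0, 0], "dr": [0, 0, 0], "fingers": 0}]'

```text
time_s: 9.15
tool_pos: [0.654, 0.0907, 0.0675]
tool_rot: [180.0, 0.0, 149.5]
force: [0.1, -0.4, 0.1]
grip_width: 0.0869
grasp_force: 0.0
```

```bash
python3 - <<'E'
from h import *
print(to([.6537,.0907,.050]))
i=[snap(n,n+'5') for n in('scene','side')]
o=[]
for m,im in i:
    p=proj(m,[.654,.091,.1]).astype(int);o.append(cv2.resize(im[p[1]-60:p[1]+60,p[0]-50:p[0]+50],(400,480)))
m,im=snap('wrist','w5')
cv2.imwrite('pics/v5.png',np.hstack(o))
E
```

```text
pos [0.654  0.0907 0.0675] rot [180.     0.   149.53] q [ 17.5  28.4 -36.9  88.3  17.8  69.2  37.1] F [ 0.1 -0.4  0.1] w 0.0869 g 0.0
(array([ 0.2, -0.1, 17.5]), array([-0.,  0., -1.]))
```

View pics/v5.png

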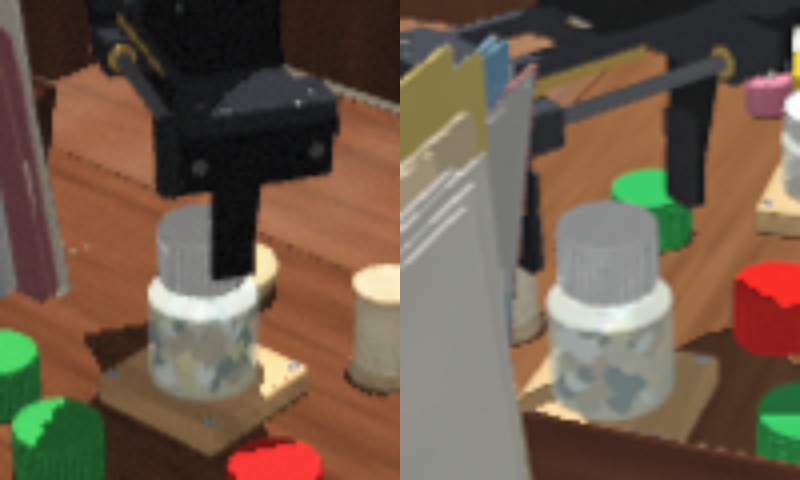

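Now the tips straddle the cap and hang about 7 mm below its top. In the crops they are at scene (235,276) and side (685,205) and (530,272), and they look centred.

```bash
python3 - <<'E'
from h import *
S,D=env.camera_model('scene'),env.camera_model('side')
p=proj(S,[.654,.091,.1]).astype(int);q=proj(D,[.654,.091,.1]).astype(int)
c=lambda o,x,y:(o[0]-50+x/4,o[1]-60+y/4)
a=(S,*c(p,235,274));b=(D,*c(q,285,202));l=(D,*c(q,130,268))
print('front tip',tri([a,b]));X=tri([a,b])[0]
print('far tip at same height',plane(*l,X[2]), 'mid',(plane(*l,X[2])+X)/2)
E
```

```text
front tip (array([0.62883596, 0.04796254, 0.10691324]), [np.float64(0.0018445752411838123), np.float64(0.0018445752411838249)])
far tip at same height [0.67268031 0.13409446 0.10691324] mid [0.65075814 0.0910285  0.10691324]
```

Emit:
step_arm --moves '[{"dp": [0, 0, 5], "dr": [0, 0, 0], "fingers": 0}, {"dp": [0, 0, 5], "dr": [0, 0, 0], "fingers": 0}, {"dp": [0, 0, 5], "dr": [0, 0, 0], "fingers": 0}, {"dp": [0, 0, 5], "dr": [0, 0, 0], "fingers": 0.2}, {"dp": [0, 0, 0], "dr": [0, 0, 0], "fingers": 0.3}]'

```text
time_s: 9.93
tool_pos: [0.6535, 0.0905, 0.0468]
tool_rot: [-180.0, -0.0, 149.5]
force: [-0.4, 0.3, -0.8]
grip_width: 0.0744
grasp_force: 0.0
```

Emit:
step_arm --moves '[{"dp": [0, 0, 0], "dr": [0, 0, 0], "fingers": 0.4}, {"dp": [0, 0, 0], "dr": [0, 0, 0], "fingers": 0.42}, {"dp": [0, 0, 0], "dr": [0, 0, 0], "fingers": 0.44}, {"dp": [0, 0, 0], "dr": [0, 0, 0], "fingers": 0.5}, {"dp": [0, 0, 0], "dr": [0, 0, 0], "fingers": 1}]' --squeeze 30

```text
time_s: 10.55
tool_pos: [0.6541, 0.0907, 0.0477]
tool_rot: [180.0, 0.0, 149.5]
force: [-0.1, -0.1, 0.2]
grip_width: 0.0476
grasp_force: 30.0
```

Gripped at 48 mm and 30 N, with no side force. First twist.

Emit:
step_arm --moves '[{"dp": [0, 0, -0.5], "dr": [0, 0, -0.175], "fingers": 1}, {"dp": [0, 0, -0.5], "dr": [0, 0, -0.175], "fingers": 1}, {"dp": [0, 0, -0.5], "dr": [0, 0, -0.175], "fingers": 1}, {"dp": [0, 0, -0.5], "dr": [0, 0, -0.175], "fingers": 1}, {"dp": [0, 0, -0.5], "dr": [0, 0, -0.175], "fingers": 1}]'

```text
time_s: 11.18
tool_pos: [0.654, 0.0908, 0.0499]
tool_rot: [180.0, 0.0, -160.0]
force: [1.0, 0.5, -0.7]
grip_width: 0.0473
grasp_force: 30.0
```

```bash
python3 - <<'E'
from h import *
print(to([.654,.0907,.050]),env.get_obs()['wrist_torque'])
E
```

```text
pos [0.654  0.0908 0.0499] rot [ 1.8000e+02  2.0000e-02 -1.6001e+02] q [ 23.8  32.3 -46.1  89.   24.3  69.1  83.3] F [ 1.   0.5 -0.7] w 0.0473 g 30.0
(array([ 0. , -0. , -0.1]), array([-3.e-04,  1.e-04, -1.e+00])) [ 0.22311153 -0.26708223  0.02664079]
```

Emit:
step_arm --moves '[{"dp": [0, 0, -0.5], "dr": [0, 0, -0.175], "fingers": 1}, {"dp": [0, 0, -0.5], "dr": [0, 0, -0.175], "fingers": 1}, {"dp": [0, 0, -0.5], "dr": [0, 0, -0.175], "fingers": 1}, {"dp": [0, 0, -0.5], "dr": [0, 0, -0.175], "fingers": 1}, {"dp": [0, 0, -0.5], "dr": [0, 0, -0.175], "fingers": 1}]'

```text
time_s: 11.8
tool_pos: [0.654, 0.0909, 0.0524]
tool_rot: [-180.0, 0.0, -109.9]
force: [1.0, 0.3, -1.0]
grip_width: 0.0479
grasp_force: 30.0
```

Emit:
step_arm --moves '[{"dp": [0, 0, 0], "dr": [0, 0, 0], "fingers": 1}, {"dp": [0, 0, 0], "dr": [0, 0, 0], "fingers": 0.2}, {"dp": [0, 0, 0], "dr": [0, 0, 0], "fingers": 0.2}, {"dp": [0, 0, 0], "dr": [0, 0, 0], "fingers": 0.2}, {"dp": [0, 0, 0], "dr": [0, 0, 0], "fingers": 0.2}]'

```text
time_s: 12.42
tool_pos: [0.6539, 0.0906, 0.0526]
tool_rot: [-180.0, -0.0, -110.2]
force: [0.2, 0.2, 0.6]
grip_width: 0.0687
grasp_force: 0.0
```

Emit:
step_arm --moves '[{"dp": [0, 0, 0], "dr": [0, 0, 0.175], "fingers": 0.2}, {"dp": [0, 0, 0], "dr": [0, 0, 0.175], "fingers": 0.2}, {"dp": [0, 0, 0], "dr": [0, 0, 0.175], "fingers": 0.2}, {"dp": [0, 0, 0], "dr": [0, 0, 0.175], "fingers": 0.2}, {"dp": [0, 0, 0], "dr": [0, 0, 0.175], "fingers": 0.2}]'

```text
time_s: 13.05
tool_pos: [0.6539, 0.0907, 0.0525]
tool_rot: [-180.0, -0.0, -160.7]
force: [-0.5, -0.1, 0.2]
grip_width: 0.0698
grasp_force: 0.0
```

Emit:
step_arm --moves '[{"dp": [0, 0, 0], "dr": [0, 0, 0.175], "fingers": 0.2}, {"dp": [0, 0, 0], "dr": [0, 0, 0.175], "fingers": 0.2}, {"dp": [0, 0, 0], "dr": [0, 0, 0.175], "fingers": 0.2}, {"dp": [0, 0, 0], "dr": [0, 0, 0.175], "fingers": 0.2}, {"dp": [0, 0, 0], "dr": [0, 0, 0.175], "fingers": 0.2}]'

```text
time_s: 13.68
tool_pos: [0.6539, 0.0908, 0.0525]
tool_rot: [-180.0, 0.0, 149.2]
force: [-1.1, -1.5, 0.1]
grip_width: 0.0697
grasp_force: 0.0
```

```bash
python3 - <<'E'
from h import *
print(to([.654,.0907,.0525]),env.get_obs()['wrist_torque'])
E
```

```text
pos [0.6539 0.0908 0.0525] rot [-1.7999e+02  1.0000e-02  1.4920e+02] q [ 17.2  29.1 -36.4  89.2  18.2  67.7  36.5] F [-1.1 -1.5  0.1] w 0.0697 g 0.0
(array([-0.2,  0. ,  0. ]), array([-1.e-04, -1.e-04, -1.e+00])) [ 0.09965717 -0.12825716  0.03272289]
```

Emit:
step_arm --moves '[{"dp": [0, 0, 0], "dr": [0, 0, 0], "fingers": 0.4}, {"dp": [0, 0, 0], "dr": [0, 0, 0], "fingers": 0.42}, {"dp": [0, 0, 0], "dr": [0, 0, 0], "fingers": 0.44}, {"dp": [0, 0, 0], "dr": [0, 0, 0], "fingers": 0.5}, {"dp": [0, 0, 0], "dr": [0, 0, 0], "fingers": 1}]' --squeeze 30

```text
time_s: 14.3
tool_pos: [0.6539, 0.0906, 0.0524]
tool_rot: [-180.0, -0.0, 149.6]
force: [0.1, -0.6, -0.3]
grip_width: 0.0472
grasp_force: 30.0
```

Emit:
step_arm --moves '[{"dp": [0, 0, 0], "dr": [0, 0, 0], "fingers": 1}, {"dp": [0, 0, -0.5], "dr": [0, 0, -0.175], "fingers": 1}, {"dp": [0, 0, -0.5], "dr": [0, 0, -0.175], "fingers": 1}, {"dp": [0, 0, -0.5], "dr": [0, 0, -0.175], "fingers": 1}, {"dp": [0, 0, -0.5], "dr": [0, 0, -0.175], "fingers": 1}]'

```text
time_s: 14.92
tool_pos: [0.6539, 0.0906, 0.0546]
tool_rot: [-180.0, 0.0, -170.0]
force: [-0.1, -0.0, 0.4]
grip_width: 0.0466
grasp_force: 30.0
```

Emit:
step_arm --moves '[{"dp": [0, 0, -0.5], "dr": [0, 0, -0.175], "fingers": 1}, {"dp": [0, 0, -0.4], "dr": [0, 0, -0.175], "fingers": 1}, {"dp": [0, 0, -0.3], "dr": [0, 0, -0.175], "fingers": 1}, {"dp": [0, 0, 0], "dr": [0, 0, -0.175], "fingers": 1}, {"dp": [0, 0, 0], "dr": [0, 0, 0], "fingers": 1}]'

```text
time_s: 15.55
tool_pos: [0.6546, 0.0908, 0.0564]
tool_rot: [-180.0, 0.1, -130.4]
force: [-0.6, -0.7, 4.3]
grip_width: 0.047
grasp_force: 30.0
```

```bash
python3 - <<'E'
from h import *
print(to([.654,.0907,.0525]),env.get_obs()['wrist_torque'])
E
```

```text
pos [0.6546 0.0908 0.0564] rot [-1.7997e+02  7.0000e-02 -1.3036e+02] q [ 27.3  34.1 -51.8  88.6  27.8  70.9 110.8] F [-0.6 -0.7  4.3] w 0.047 g 30.0
(array([0.5, 0.3, 3.9]), array([-1.3e-03, -5.0e-04, -1.0e+00])) [ 0.15317791 -0.15949682 -0.02650531]
```

Turned 3.15 rad in all. Now a gentle trial lift.

Emit:
step_arm --moves '[{"dp": [0, 0, -1], "dr": [0, 0, 0], "fingers": 1}, {"dp": [0, 0, -1], "dr": [0, 0, 0], "fingers": 1}, {"dp": [0, 0, -1], "dr": [0, 0, 0], "fingers": 1}, {"dp": [0, 0, -1], "dr": [0, 0, 0], "fingers": 1}, {"dp": [0, 0, 0], "dr": [0, 0, 0], "fingers": 1}]'

```text
time_s: 16.18
tool_pos: [0.6537, 0.0907, 0.0597]
tool_rot: [180.0, -0.0, -130.3]
force: [-0.8, 0.8, -1.0]
grip_width: 0.047
grasp_force: 30.0
```

Emit:
step_arm --moves '[{"dp": [0, 0, -6], "dr": [0, 0, 0], "fingers": 1}, {"dp": [0, 0, -12], "dr": [0, 0, 0], "fingers": 1}, {"dp": [0, 0, -20], "dr": [0, 0, 0], "fingers": 1}, {"dp": [0, 0, -20], "dr": [0, 0, 0], "fingers": 1}, {"dp": [0, 0, -12], "dr": [0, 0, 0], "fingers": 1}]'

```text
time_s: 16.8
tool_pos: [0.6548, 0.091, 0.1322]
tool_rot: [-179.9, 0.1, -130.3]
force: [-0.2, -0.9, -1.0]
grip_width: 0.0468
grasp_force: 30.0
```

```bash
python3 - <<'E'
from h import *
i=[snap(n,n+'6') for n in('side','scene')]
# cap lower edge check at assumed place: gray contour around expected
print(to([.452,-.053,.13]))
cv2.imwrite('pics/v6.png',np.hstack([cv2.resize(im[y:y+200,x:x+200],(400,400)) for (m,im),(x,y) in zip(i,((140,100),(170,60)))]))
E
```

```text
pos [0.6551 0.0911 0.132 ] rot [-1.7986e+02  1.3000e-01 -1.3026e+02] q [ 28.3  30.6 -53.8  84.   25.   77.7 112.8] F [ 0.4  0.6 -1.3] w 0.047 g 30.0
(array([241.2,  61.8,   1.3]), array([-0.0023, -0.0024, -1.    ]))
```

View pics/v6.png

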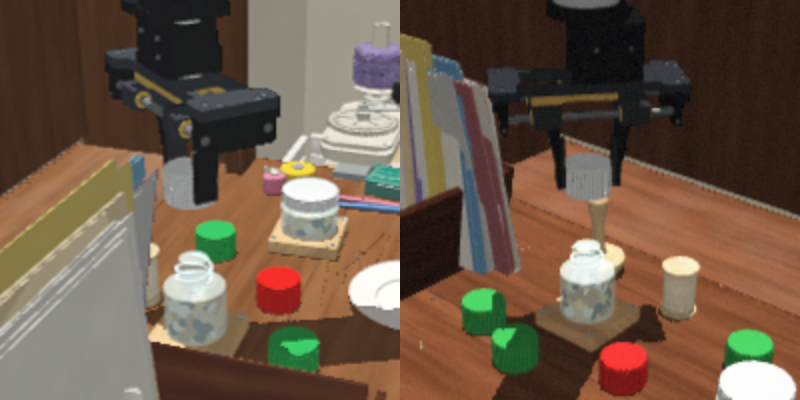

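The cap is off and upright in the fingers, with its lower edge about level with the tips, and the jar's open thread shows below. That was the tenth picture, so from here I only use numbers.

Emit:
step_arm --moves '[{"dp": [30, 8, 0], "dr": [0, 0, 0], "fingers": 1}, {"dp": [60, 15, 0], "dr": [0, 0, 0], "fingers": 1}, {"dp": [60, 15, 0], "dr": [0, 0, 0], "fingers": 1}, {"dp": [60, 15, 0], "dr": [0, 0, 0], "fingers": 1}, {"dp": [31, 9, 0], "dr": [0, 0, 0], "fingers": 1}]'

```text
time_s: 17.52
tool_pos: [0.4476, -0.056, 0.1285]
tool_rot: [179.9, -0.2, -130.5]
force: [-0.0, -0.8, -0.9]
grip_width: 0.0472
grasp_force: 30.0
```

Emit:
step_arm --moves '[{"dp": [0, 0, 20], "dr": [0, 0, 0], "fingers": 1}, {"dp": [0, 0, 20], "dr": [0, 0, 0], "fingers": 1}, {"dp": [0, 0, 20], "dr": [0, 0, 0], "fingers": 1}, {"dp": [0, 0, 0], "dr": [0, 0, 0], "fingers": 1}, {"dp": [0, 0, 0], "dr": [0, 0, 0], "fingers": 1}]'

```text
time_s: 18.15
tool_pos: [0.4511, -0.053, 0.0702]
tool_rot: [-180.0, 0.0, -130.2]
force: [0.8, 0.7, -0.3]
grip_width: 0.0469
grasp_force: 30.0
```

```bash
python3 - <<'E'
from h import *
print(to([.452,-.053,-.02]))
W,im=snap('wrist','w7');S,s=snap('scene','s7');D,d=snap('side','d7')
for n,m,i in(('w',W,im),('s',S,s),('d',D,d)):
    hsv=cv2.cvtColor(i,cv2.COLOR_BGR2HSV);k=((hsv[...,1]<60)&(hsv[...,2]>60)).astype(np.uint8)
    p=proj(m,[.452,-.053,.012]);print(n,'plate pred',p.round(1))
    for c in cv2.findContours(k,0,1)[0]:
        if cv2.contourArea(c)>400:
            x,y,w,h=cv2.boundingRect(c)
            if abs(x+w/2-p[0])<90 and abs(y+h/2-p[1])<90:
                h2=cv2.convexHull(c);P=np.array([plane(m,*q[0],.012) for q in h2])[:,:2].astype(np.float32)
                print((x,y,w,h),cv2.contourArea(c),cv2.minEnclosingCircle(P))
E
```

```text
pos [ 0.4511 -0.053   0.0702] rot [-1.7999e+02  2.0000e-02 -1.3024e+02] q [ 64.9   3.2 -62.  116.1   3.2  62.4 141.2] F [ 0.8  0.7 -0.3] w 0.0469 g 30.0
(array([-0.6, -0.6, 90.2]), array([-3.e-04, -3.e-04, -1.e+00]))
w plate pred [278.4 212.6]
(170, 116, 217, 222) 33454.0 ((0.4808017611503601, -0.02013665810227394), 0.11784911900758743)
s plate pred [248.6 293.7]
(206, 265, 83, 60) 3810.5 ((0.45333996415138245, -0.04861313849687576), 0.0758584588766098)
(232, 230, 30, 33) 790.5 ((0.5528881549835205, 0.04713040217757225), 0.05489866062998772)
d plate pred [347.3 247.3]
(314, 230, 69, 37) 1882.0 ((0.45062124729156494, -0.05725812166929245), 0.07686560600996017)
(280, 188, 34, 32) 788.5 ((0.6243836879730225, -0.23479796946048737), 0.09615425020456314)
(341, 182, 22, 34) 425.5 ((0.4837319254875183, -0.3171226680278778), 0.10962934792041779)
```

Emit:
step_arm --moves '[{"dp": [0, 0, 10], "dr": [0, 0, 0.175], "fingers": 1}, {"dp": [0, 0, 10], "dr": [0, 0, 0.175], "fingers": 1}, {"dp": [0, 0, 10], "dr": [0, 0, 0.175], "fingers": 1}, {"dp": [0, 0, 0], "dr": [0, 0, 0.175], "fingers": 1}, {"dp": [0, 0, 0], "dr": [0, 0, 0], "fingers": 1}]'

```text
time_s: 18.92
tool_pos: [0.4512, -0.0532, 0.0402]
tool_rot: [-180.0, 0.0, -170.2]
force: [0.3, -0.5, -0.8]
grip_width: 0.047
grasp_force: 30.0
```

```bash
python3 - <<'E'
from h import *
t=np.linspace(0,6.28,90);S,D=env.camera_model('scene'),env.camera_model('side')
for z in(.095,.101,.107): print(z,[max(proj(m,[.4511+.024*np.cos(a),-.053+.024*np.sin(a),z])[1] for a in t).round(1) for m in(S,D)],'obs ~262.5, 215.5')
print(to([.452,-.053,-.02]))
E
```

```text
0.095 [np.float64(266.9), np.float64(219.4)] obs ~262.5, 215.5
0.101 [np.float64(264.1), np.float64(216.8)] obs ~262.5, 215.5
0.107 [np.float64(261.2), np.float64(214.2)] obs ~262.5, 215.5
pos [ 0.4512 -0.0532  0.0402] rot [-1.7996e+02  3.0000e-02 -1.7025e+02] q [ 60.3   6.4 -58.5 117.9   6.4  58.9  98.4] F [ 0.3 -0.5 -0.8] w 0.047 g 30.0
(array([-0.8,  0.1, 60.2]), array([-6.e-04, -6.e-04, -1.e+00]))
```

Emit:
step_arm --moves '[{"dp": [-0.8, 0, 15], "dr": [0, 0, 0], "fingers": 1}, {"dp": [0, 0, 15], "dr": [0, 0, 0], "fingers": 1}, {"dp": [0, 0, 15], "dr": [0, 0, 0], "fingers": 1}, {"dp": [0, 0, 10], "dr": [0, 0, 0], "fingers": 1}, {"dp": [0, 0, 3], "dr": [0, 0, 0], "fingers": 1}]'

```text
time_s: 19.55
tool_pos: [0.451, -0.0526, -0.0193]
tool_rot: [179.9, -0.1, -170.3]
force: [0.1, -0.2, -0.2]
grip_width: 0.047
grasp_force: 30.0
```

Emit:
step_arm --moves '[{"dp": [0, 0, 1], "dr": [0, 0, 0], "fingers": 1}, {"dp": [0, 0, 1], "dr": [0, 0, 0], "fingers": 1}, {"dp": [0, 0, 1], "dr": [0, 0, 0], "fingers": 1}, {"dp": [0, 0, 1], "dr": [0, 0, 0], "fingers": 1}, {"dp": [0, 0, 0], "dr": [0, 0, 0], "fingers": 1}]'

```text
time_s: 20.18
tool_pos: [0.4516, -0.0531, -0.0222]
tool_rot: [-180.0, -0.0, -170.4]
force: [0.2, -0.2, -0.1]
grip_width: 0.0466
grasp_force: 30.0
```

```bash
python3 - <<'E'
from h import *
print(to([.452,-.053,-.028]))
E
```

```text
pos [ 0.4516 -0.0531 -0.0222] rot [-179.99   -0.   -170.36] q [ 55.8  14.1 -56.  120.8  14.9  52.1  91. ] F [ 0.2 -0.2 -0.1] w 0.0466 g 30.0
(array([-0.4,  0. ,  5.8]), array([ 1.e-04, -2.e-04, -1.e+00]))
```

Emit:
step_arm --moves '[{"dp": [0, 0, 0.7], "dr": [0, 0, 0], "fingers": 1}, {"dp": [0, 0, 0.7], "dr": [0, 0, 0], "fingers": 1}, {"dp": [0, 0, 0.6], "dr": [0, 0, 0], "fingers": 1}, {"dp": [0, 0, 0.5], "dr": [0, 0, 0], "fingers": 1}, {"dp": [0, 0, 0], "dr": [0, 0, 0], "fingers": 1}]'

```text
time_s: 20.8
tool_pos: [0.4516, -0.053, -0.0248]
tool_rot: [-180.0, -0.0, -170.4]
force: [0.2, -1.4, -1.0]
grip_width: 0.0469
grasp_force: 30.0
```

Emit:
step_arm --moves '[{"dp": [0, 0, 0.7], "dr": [0, 0, 0], "fingers": 1}, {"dp": [0, 0, 0.6], "dr": [0, 0, 0], "fingers": 1}, {"dp": [0, 0, 0.5], "dr": [0, 0, 0], "fingers": 1}, {"dp": [0, 0, 0], "dr": [0, 0, 0], "fingers": 1}, {"dp": [0, 0, 0], "dr": [0, 0, 0], "fingers": 1}]'

```text
time_s: 21.42
tool_pos: [0.4516, -0.0531, -0.0259]
tool_rot: [-180.0, -0.1, -170.4]
force: [-3.9, 1.7, 9.0]
grip_width: 0.0468
grasp_force: 30.0
```

Contact at 9 N: the cap is resting on the plate. Now open and lift away.

Emit:
step_arm --moves '[{"dp": [0, 0, -0.5], "dr": [0, 0, 0], "fingers": 1}, {"dp": [0, 0, 0], "dr": [0, 0, 0], "fingers": 0.35}, {"dp": [0, 0, 0], "dr": [0, 0, 0], "fingers": 0.3}, {"dp": [0, 0, 0], "dr": [0, 0, 0], "fingers": 0.25}, {"dp": [0, 0, 0], "dr": [0, 0, 0], "fingers": 0.25}]'

```text
time_s: 22.05
tool_pos: [0.4516, -0.0531, -0.0261]
tool_rot: [180.0, -0.0, -170.4]
force: [-0.3, 0.4, 0.4]
grip_width: 0.0643
grasp_force: 0.0
```

Emit:
step_arm --moves '[{"dp": [0, 0, -6], "dr": [0, 0, 0], "fingers": 0.25}, {"dp": [0, 0, -12], "dr": [0, 0, 0], "fingers": 0.25}, {"dp": [0, 0, -15], "dr": [0, 0, 0], "fingers": 0.25}, {"dp": [0, 0, -20], "dr": [0, 0, 0], "fingers": 0.25}, {"dp": [0, 0, -30], "dr": [0, 0, 0], "fingers": 0.2}]'

```text
time_s: 22.68
tool_pos: [0.4513, -0.0528, 0.0581]
tool_rot: [180.0, -0.0, -170.3]
force: [0.0, -0.3, -0.6]
grip_width: 0.0678
grasp_force: 0.0
```

Emit:
step_arm --moves '[{"dp": [0, 0, -30], "dr": [0, 0, 0], "fingers": 0.2}, {"dp": [0, 0, -30], "dr": [0, 0, 0], "fingers": 0.2}, {"dp": [0, 0, -30], "dr": [0, 0, 0], "fingers": 0.2}, {"dp": [0, 0, 0], "dr": [0, 0, 0], "fingers": 0.2}, {"dp": [0, 0, 0], "dr": [0, 0, 0], "fingers": 0.2}]'

```text
time_s: 23.3
tool_pos: [0.4513, -0.053, 0.1468]
tool_rot: [-180.0, -0.0, -170.4]
force: [1.1, 0.4, -0.8]
grip_width: 0.0698
grasp_force: 0.0
```

```bash
python3 - <<'E'
from h import *
print(to([.452,-.053,.2]))
W,S,D=[snap(n,n+'9') for n in('wrist','scene','side')]
t=np.linspace(0,6.28,90)
for (m,i),x0 in((S,'scene0'),(D,'side0')):
    b=cv2.imread(f'pics/{x0}.png').astype(int);d=(np.abs(i.astype(int)-b).max(2)>40).astype(np.uint8)
    p=proj(m,[.452,-.053,.02]).astype(int);k=np.zeros_like(d);k[p[1]-45:p[1]+40,p[0]-45:p[0]+45]=d[p[1]-45:p[1]+40,p[0]-45:p[0]+45]
    for c in cv2.findContours(k,0,1)[0]:
        if cv2.contourArea(c)>40: print('diff',cv2.boundingRect(c),cv2.contourArea(c))
    Q=np.array([proj(m,[.452+.024*np.cos(a),-.053+.024*np.sin(a),z]) for a in t for z in(.005,.038)])
    print('pred cap bbox',Q.min(0).round(),(Q.max(0)-Q.min(0)).round())
m,i=W;print('wrist cap top pred',proj(m,[.452,-.053,.038]))
print('scene grey-level cap row',[int(v) for v in S[1][:,:,1][proj(S[0],[.452,-.053,.02]).astype(int)[1],215:285:3]])
E
```

```text
pos [ 0.4513 -0.053   0.1468] rot [-1.7996e+02 -2.0000e-02 -1.7036e+02] q [ 65.   -4.5 -58.3 110.7  -3.9  71.7 107.7] F [ 1.1  0.4 -0.8] w 0.0698 g 0.0
(array([ -0.7,  -0.1, -53.2]), array([ 4.e-04, -8.e-04, -1.e+00]))
diff (257, 307, 36, 23) 269.0
diff (203, 272, 85, 58) 3144.0
pred cap bbox [234. 274.] [28. 33.]
diff (337, 230, 55, 51) 1726.0
pred cap bbox [336. 232.] [23. 24.]
wrist cap top pred [279.01271803 195.24197787]
scene grey-level cap row [135, 138, 140, 135, 141, 138, 139, 142, 137, 135, 142, 138, 138, 143, 139, 148, 254, 254, 254, 253, 254, 254, 254, 254]
```

Emit:
step_arm --moves '[{"dp": [0, 0, -30], "dr": [0, 0, 0], "fingers": 0.1}, {"dp": [0, 40, -30], "dr": [0, 0, 0], "fingers": 0.1}, {"dp": [0, 55, 0], "dr": [0, 0, 0], "fingers": 0.1}, {"dp": [0, 55, 0], "dr": [0, 0, 0], "fingers": 0.1}, {"dp": [0, 30, 0], "dr": [0, 0, 0], "fingers": 0.1}]'

```text
time_s: 24.08
tool_pos: [0.4204, 0.1274, 0.2064]
tool_rot: [-180.0, -0.0, -170.2]
force: [0.9, 0.0, -0.0]
grip_width: 0.0782
grasp_force: 0.0
```

Emit:
step_arm --moves '[{"dp": [0, 0, 0], "dr": [0, 0, 0], "fingers": 0.1}, {"dp": [0, 0, 0], "dr": [0, 0, 0], "fingers": 0.1}, {"dp": [0, 0, 0], "dr": [0, 0, 0], "fingers": 0.1}, {"dp": [0, 0, 0], "dr": [0, 0, 0], "fingers": 0.1}, {"dp": [0, 0, 0], "dr": [0, 0, 0], "fingers": 0.1}]'

```text
time_s: 24.7
tool_pos: [0.4216, 0.1239, 0.2069]
tool_rot: [180.0, -0.0, -170.4]
force: [0.0, -0.2, 0.2]
grip_width: 0.0786
grasp_force: 0.0
```

```bash
python3 - <<'E'
from h import *
print(to([.452,-.053,.2]))
X=[.452,-.053,.038]
for n,x0 in(('scene','scene0'),('side','side0'),('wrist',None)):
    m,i=snap(n,n+'10');p=proj(m,X);print(n,'pred top',p.round(1))
    if x0:
        b=cv2.imread(f'pics/{x0}.png').astype(int);d=(np.abs(i.astype(int)-b).max(2)>25).astype(np.uint8)
        q=p.astype(int);k=np.zeros_like(d);s=np.s_[q[1]-40:q[1]+60,q[0]-45:q[0]+45];k[s]=d[s]
        for c in cv2.findContours(k,0,1)[0]:
            if cv2.contourArea(c)>30: print('diff',cv2.boundingRect(c),cv2.contourArea(c))
        t=np.linspace(0,6.28,90);Q=np.array([proj(m,[X[0]+.024*np.cos(a),X[1]+.024*np.sin(a),z]) for a in t for z in(.005,.038)])
        print('pred bbox',Q.min(0).round(),(Q.max(0)-Q.min(0)).round())
    else:
        g=cv2.cvtColor(i,6);h=cv2.HoughCircles(g,cv2.HOUGH_GRADIENT,1,15,param1=80,param2=18,minRadius=15,maxRadius=45)
        if h is not None: print([c.round(1).tolist() for c in h[0] if np.hypot(*(c[:2]-p))<40],'r pred',m['fx']*.024/(m['R']@X+m['t'])[2])
E
```

```text
pos [0.4216 0.1239 0.2069] rot [ 1.7999e+02 -1.0000e-02 -1.7042e+02] q [ 55.5 -15.5 -63.4 107.2 -14.   80.2  95. ] F [ 0.  -0.2  0.2] w 0.0786 g 0.0
(array([  -0.5, -179.5,    6.8]), array([ 1.e-04,  2.e-04, -1.e+00]))
scene pred top [248.3 282.8]
diff (234, 284, 28, 23) 359.5
diff (203, 270, 11, 17) 81.0
pred bbox [234. 274.] [28. 33.]
side pred top [348.4 237.2]
diff (339, 275, 49, 22) 731.0
diff (337, 238, 24, 18) 312.0
pred bbox [336. 232.] [23. 24.]
wrist pred top [115.1 180.6]
[[122.5, 180.5, 42.099998474121094], [134.5, 165.5, 44.400001525878906], [141.5, 189.5, 44.400001525878906], [119.5, 165.5, 28.799999237060547]] r pred 21.857474096104035
```

The cap's ribbed side shows exactly where an upright cap at the plate's middle should be, in both the scene and side views. The arm is clear, so I'll hand in.

```bash
python3 -c "
from cell import env
print(env.sign_off())"
```

```text
the job is handed in; nothing more can be done
None
```

The tall jar's cap was unscrewed counter-clockwise in several twists (about 3.15 rad in all), came free without force, and stands right way up near the middle of the plate; the low jar was not touched, and the job was handed in at about 25 s.

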